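# Drop the kickstand and hold the frame stub upright

### The job

Get the small scooter-frame stub in the welding jig ready for tacking: while it still leans back on its rests, push its kickstand down past dead centre so that it snaps fully down. Then take the frame by its top tube, swing it upright without letting it fall over to the far side, and finish still holding the tube with the frame upright and still (let go, it would tip). Leave the other things on the bench where they are.

Things in the scene. Friction and masses are not known exactly. Their poses are not given: they have to be found in the camera images.
- jig: welding jig fixed to the bench: dark steel plate, jig x -90 to 90, y -145 to 105, 12 mm thick, with two lugs carrying the frame's hub axis, which runs along jig y through (0, 0, 40) mm, and two rubber-faced rest posts, 125 mm high, at x -71, y -85 and +45, on which the frame leans. Origin on the bench surface. Bystanders around it are 6 to 50 mm high.
- frame (a joint): tipping angle of the frame stub about the hub axis (nearly frictionless), rad: 0 upright, -0.5 leaning to jig -x on the rests (start), +0.2 fallen to jig +x. 0.7 to 1.1 kg, its centre about 70 mm above the hub axis: let go, it falls; 1.5 to 2.5 N at the top tube raises it. A flat aluminium loop: hub below, uprights 24 mm thick at jig y -85 and +45, thin brace, top tube.
- tube_grip (a point): point on the centre line of the frame's round aluminium top tube (28 mm thick, 160 mm long, jig y -100 to +60), midway between the uprights (jig y -20), 165 mm above the hub axis along the frame's up axis (the point's z; its y along the tube): the place to hold. Pinched across from above with the fingers vertical, the tube turns in the grip as the frame swings.
- kickstand (a joint): angle of the kickstand on the frame, rad. 0 = stowed (start): the leg points to jig +y, past the frame's end, rising 0.15 rad. Grows as its tip goes down, swinging parallel to the frame's (leaning) plane; 1.5 = fully down at its stop. An over-centre spring pulls to the nearer stop: 2 to 2.5 N at the tip when stowed, nothing at dead centre (0.75); past that it snaps down by itself.
- kick_pivot (a point): centre of the kickstand's pivot boss (24 mm across, 14 mm thick), at jig y +45 mm, 80 mm above the hub axis along the frame's up axis, and 35 mm off the frame's plane on its +x side (the upper side while it leans).
- kick_tip (a point): centre of the rubber ball foot (16 mm across) at the end of the kickstand leg, 95 mm from the pivot. The leg is a straight dark steel bar 12 mm wide (along the pivot axis) and 10 mm thick.
- wrench: dark steel wrench, 160 mm long, lying flat beside the jig plate, on its far (+x) side; a bystander. Origin under its middle.
- core: small stack of steel laminations, 60 x 36 x 45 mm high, on the robot's side of the jig; a bystander. Origin at its underside.
- offcut: short aluminium tube offcut standing on end, 28 mm across, 50 mm high, beyond the right (-y) end of the jig plate; a bystander. Origin at its underside.
- magnet: flat square welding magnet, 70 x 70 x 18 mm high, off the far left (+x, +y) corner of the jig plate; a bystander. Origin at its underside.
- hammer: hammer, 240 mm long, lying to the robot's left; a bystander. Origin at its underside.
- brush: bench brush, 180 mm long, lying to the far left; a bystander. Origin at its underside.
- spool: black spool, 100 mm across, 53 mm high, standing flat to the robot's right; a bystander. Origin at its underside.
- jar: glass jar with steel cap, 66 mm across, 100 mm high, to the robot's right; a bystander. Origin at its underside.

How it is judged:
On the way, in this order (a step that is already met when the one before it is completed fails the run):
1. the kickstand is fully down while the frame still leans on its rests (value of joint kickstand above 1.35 rad and value of joint frame below -0.3 rad), for 0.2 s.
2. the frame is upright, held by the top tube (value of joint frame between -0.08 and 0.08 rad and value of joint kickstand above 1.35 rad and contact force between the fingers and frame_c0 above 2 N), for 0.2 s.
At the end, for the whole second after the job is handed in: The program finishes holding: the kickstand is down (joint above 1.35 rad), the frame is within 0.08 rad of upright and still (under 0.05 rad/s), and the fingers press on the top tube with more than 2 N (all of step 2 and velocity of joint frame between -0.05 and 0.05 rad/s); the arm keeps its last pose, push and grip.
It fails at once if the frame fell over to the far (kickstand) side (value of joint frame above 0.16 rad).
It fails at once if a bystander was knocked or moved by more than 30 mm (distance of any of wrench, core, offcut, magnet, hammer, brush, spool, jar from where it was at the start of the episode above 0.03 m).
It also fails if it takes over 48 s, if anything falls off the work surface, if the arm or the gripper's body presses on something with over 40 N, if the wrist force passes 120 N, or if a joint passes its speed limit or range.

### The arm

A 6-joint arm with a two-finger parallel gripper is mounted at the origin on the work surface. World frame = base frame: x ahead of the robot, y to its left, z up, the work surface at z = 0. Lengths are in m, angles in rad, forces in N, time in s.
With the tool pointing down it reaches from about 0.225 to 0.875 m from the base axis. Payload 3.4 kg.
Tool frame: the origin (TCP) lies on the centre line of the jaws, within the pads' length; the fingertips stand 22 mm ahead of it and the grasp point (between the pads) lies 3 mm ahead of it; z points along the fingers, y is the line along which they close (so a half turn about z gives the same grasp; the last joint's range is limited). The gripper opens to 85 mm and grips with 20 to 120 N. Pads are 22 mm wide; open, the fingers measure 114 mm over their backs; the gripper's body (76 mm by 85 mm) begins 54 mm behind the grasp point. The pads swing forward as they close: fully open they stand 13 mm farther back than shut.
Start: joints at [1.033, 0.276, 1.505, -0, 1.361, -0.121], TCP at [0.233, 0.526, 0.253] pointing down, gripper open.
Joint ranges: [-2.89, 2.89], [-0.75, 2.08], [0.22, 2.7], [-1.18, 4.32], [0.11, 2.71], [-2.7, 2.7]. Speed limits (rad/s): [2.57, 2.57, 3.14, 3.14, 3.14, 3.14].

### API

Orientations are given as a unit quaternion [w, x, y, z].
In Python, from rig import readout, optics, ticket gives the robot as it stands. The module is installed in compiled form; this text tells all that it offers.
- The arm moves only by the shell command python3 -m handwheel FILE [OPENING] [FORCE], which reads ROWS from the file FILE. ROWS is a JSON list of rows, 1 to 5 of them, each of 4 numbers: dx, dy, dz in m, then a turn about the tool's z in rad; each row shifts and turns the commanded pose from where the row before left it, along the tool's axes as they then stand; what a row does not reach is not made up. A row lasts 1/12 s, in which the tool goes at most 0.0417 m and 0.125 rad, less where a joint would pass 70% of its speed; a pose out of reach is approached as far as the arm can. OPENING is the finger opening in m, set as the command begins (- or left out keeps the last). The fingers move at their own pace and stop on an object; FORCE is the grip in N (left out, the last holds). Time passes only in rows, so rows that do not move let the fingers close. It prints the time, the measured TCP pose, the force, the opening and the grip force at its end. Input that does not fit is refused with a message, and nothing moves.
- readout.get_state(): the state, without advancing time (a new reading comes with each control period).
- optics.get_image(name): name is "scene" or "top"; returns a dict with "img" (480x640x3 uint8, red, green, blue), "camera_matrix" (3x3 intrinsics, pixels), "T" (4x4, takes a point from camera to world coordinates). Camera axes: x right, y down, z forward; pixel columns grow to the right and rows downward; lengths in m; the calibration is good to about 2 mm. A picture is of the moment at which its call begins. There is no depth.
- ticket.sign_off(): hands the job in; it is judged then, once.
The state is a dict: "clock": time; "qpos": joint angles; "qd": joint speeds; "effort": joint torques, N m; "position": TCP position; "ee_rot": TCP orientation; "contact_force": force on the tool from outside, world axes, zero at the start; "moment": the same for the moment, N m; "width": finger opening in m; "gripper_force": force on a finger pad.
Only numpy, scipy, OpenCV 4.12 (cv2) and the standard library are available. Lean on these libraries where they do the work, as an engineer would, in place of code of your own. Each camera call takes 0.05 s, during which the arm holds its last target. There are 200 camera calls.

## Working session

There is one attempt and no reset: what is moved stays moved. The work goes in short steps, Python scripts to look and compute and a shell command to move; the robot and the scene stay as the last step left them, time stands still between calls to the robot, and variables do not carry over. Pictures are saved under pics/ and viewed, at most 10 in all, crops included, and the job is handed in when it is done.

```bash
mkdir -p pics; cat > h.py <<'E'
import numpy as np, cv2
from rig import readout, optics
def grab(n,f):
    d=optics.get_image(n); cv2.imwrite(f,cv2.cvtColor(d["img"],cv2.COLOR_RGB2BGR)); np.savez(n+'.npz',K=d["camera_matrix"],T=d["T"]); return d
def cam(n):
    d=np.load(n+'.npz'); return d['K'],d['T']
def proj(n,P):
    K,T=cam(n); P=np.atleast_2d(P); c=(P-T[:3,3])@T[:3,:3]; u=c@K.T; return u[:,:2]/u[:,2:]
def ray(n,uv):
    K,T=cam(n); d=T[:3,:3]@np.linalg.inv(K)@np.r_[uv,1]; return T[:3,3],d/np.linalg.norm(d)
def onz(n,uv,z):
    o,d=ray(n,uv); return o+d*(z-o[2])/d[2]
E
python3 - <<'E'
from h import *
for n in("scene","top"):
    d=grab(n,f'pics/{n}0.png'); print(n,d["T"].round(3).tolist(),d["camera_matrix"].round(1).tolist())
s=readout.get_state(); print(s)
E
```

```text
scene [[-0.315, 0.601, -0.734, 1.465], [0.949, 0.216, -0.231, 0.235], [0.02, -0.769, -0.638, 0.929], [0.0, 0.0, 0.0, 1.0]] [[519.2, 0.0, 324.6], [0.0, 519.2, 241.8], [0.0, 0.0, 1.0]]
top [[0.016, -0.981, 0.193, 0.304], [-1.0, -0.017, -0.003, -0.028], [0.006, -0.193, -0.981, 1.458], [0.0, 0.0, 0.0, 1.0]] [[551.2, 0.0, 324.3], [0.0, 551.2, 237.0], [0.0, 0.0, 1.0]]
{'clock': 0.1, 'qpos': array([ 1.03302595e+00,  2.76509824e-01,  1.50601561e+00,  2.64580045e-05,
        1.36071109e+00, -1.21010297e-01]), 'qd': array([-2.50535507e-03,  1.06097717e-03, -2.97159572e-03, -3.69291535e-03,
       -3.44519680e-04,  8.67666187e-05]), 'effort': array([ 3.43836604e-03, -4.17698157e+01, -2.46407694e+01, -2.18490936e-04,
        5.81665750e-03,  9.97443493e-06]), 'position': array([0.2325331 , 0.52539798, 0.25253508]), 'ee_rot': array([-2.78107962e-04,  2.06877896e-01,  9.78366424e-01, -7.73561301e-04]), 'contact_force': array([-0.22762429, -0.18268006,  0.56741454]), 'moment': array([-0.01825845,  0.03212593,  0.0043708 ]), 'gripper_force': 0.0, 'width': 0.08535615001251094}
```

View pics/scene0.png

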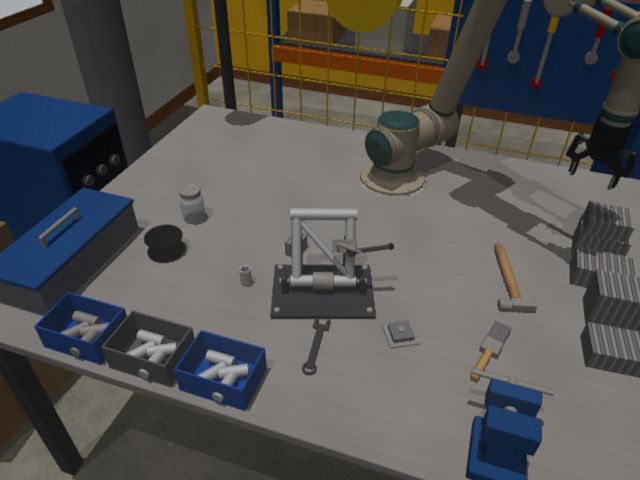

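View pics/top0.png

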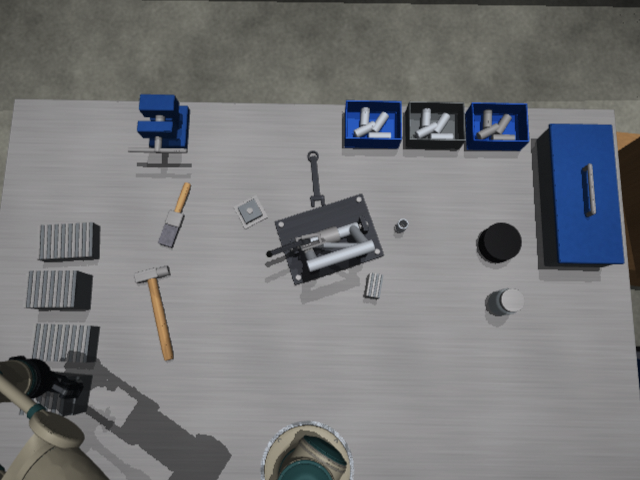

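The scene shows the jig at about (322,290), with the frame leaning towards the robot and the kickstand tip near (391,246). In the top view the plate corners are near (275,224), (365,194), (384,254) and (297,284), the tube runs from (310,265) to (372,246), and the tip is near (268,254). I'll enlarge both.

```bash
python3 - <<'E'
import cv2,numpy as np
a=cv2.imread('pics/top0.png')[185:295,255:395]; b=cv2.imread('pics/scene0.png')[195:325,255:405]
a=cv2.resize(a,None,fx=5,fy=5,interpolation=3); cv2.imwrite('pics/topc.png',a)
b=cv2.resize(b,None,fx=4.6,fy=4.6,interpolation=3); cv2.imwrite('pics/scenec.png',b[:600])
E
```

```text
(no output)
```

View pics/topc.png

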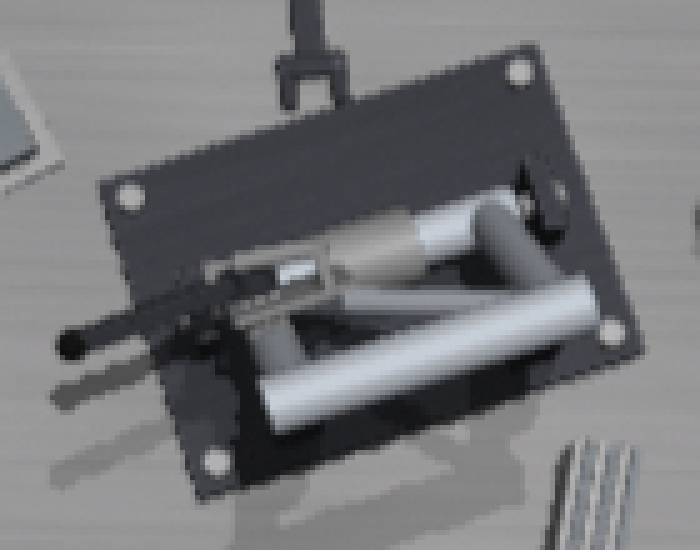

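View pics/scenec.png

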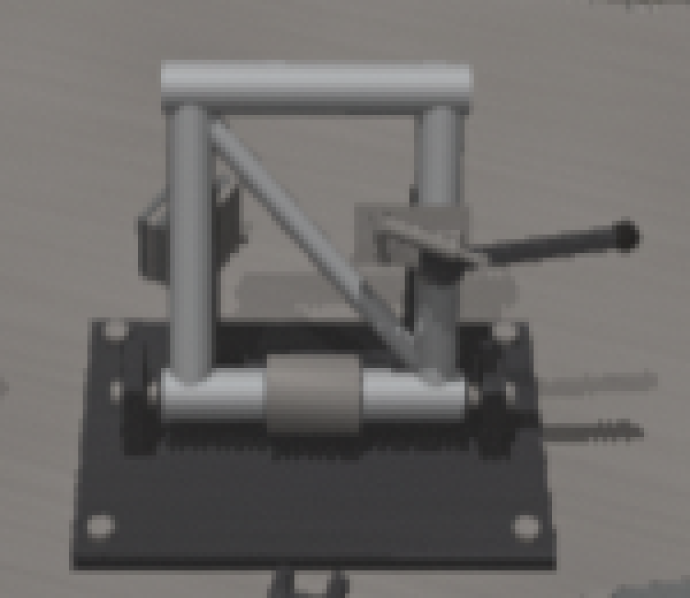

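The crops are clear. Top crop: plate corners (100,182), (540,43), (645,352), (200,500); tip (72,345); tube ends (265,405) and (590,305). Scene crop: tip (626,236); tube ends (163,86) and (471,88). I'll fit the jig pose to the model.

```bash
cat >> h.py <<'E'
def fpt(p,th): # frame point mm -> jig mm
    x,y,z=p; return np.array([x*np.cos(th)+z*np.sin(th),y,40-x*np.sin(th)+z*np.cos(th)])
def tip(k): a=.15-k; return (35,45+95*np.cos(a),80+95*np.sin(a))
def j2w(q,P):
    c,s=np.cos(q[2]),np.sin(q[2]); P=np.atleast_2d(P)/1000; return np.c_[q[0]+c*P[:,0]-s*P[:,1],q[1]+s*P[:,0]+c*P[:,1],P[:,2]]
E
python3 - <<'E'
from h import *
from scipy.optimize import least_squares
tc=lambda u:(np.array(u)+.5)/5-.5+[255,185]
sc=lambda u:(np.array(u)+.5)/4.6-.5+[255,195]
pl=[(90,105,12),(90,-145,12),(-90,-145,12),(-90,105,12)]
T=[(100,182),(540,43),(645,352),(200,500),(72,345),(265,405),(590,305)]
S=[(556,556),(72,556),(93,320),(527,320),(626,236),(163,86),(471,88)]
def pts(q):
    return np.array(pl+[fpt(tip(0),q[3]),fpt((0,60,165),q[3]),fpt((0,-100,165),q[3])])
def res(q):
    P=j2w(q,pts(q)); Q=P.copy(); Q[[5,6]]=Q[[6,5]]
    return np.r_[(proj('top',P)-tc(T)),(proj('scene',Q)-sc(S))].ravel()
r=least_squares(res,[.45,0,.3,-.5],x_scale=[.1,.1,.1,.1]);q=r.x
print(q,res(q).reshape(-1,2).round(1).tolist()); np.save('q.npy',q)
print('grip',j2w(q,fpt((0,-20,165),q[3])),'upright',j2w(q,fpt((0,-20,165),0)))
for k in (0,.2,.4,.6,.75,.9,1.5): print(k,j2w(q,fpt(tip(k),q[3])).round(3), fpt(tip(k),q[3]).round(0))
print('pivot',j2w(q,fpt((35,45,80),q[3])))
# triangulate tip
o1,d1=ray('top',tc((72,345)));o2,d2=ray('scene',sc((626,236)))
t=np.linalg.lstsq(np.c_[d1,-d2],o2-o1,rcond=None)[0];print('tip tri',o1+d1*t[0],o2+d2*t[1])
E
```

```text
[ 0.57847223 -0.02531267  0.33279128 -0.50007258] [[-0.6, 0.0], [-0.6, -0.0], [0.4, 0.4], [-0.4, -0.0], [-0.0, 0.0], [0.1, 0.5], [0.0, -0.5], [0.1, 0.0], [-0.5, -0.4], [-0.3, -0.4], [0.4, 0.2], [-0.3, 0.1], [-0.0, 0.1], [-0.3, 0.3]]
grip [[ 0.5102309  -0.07006107  0.18479538]] upright [[ 0.58500587 -0.04421535  0.205     ]]
0 [[0.519 0.101 0.139]] [-14. 139. 139.]
0.2 [[0.528 0.105 0.123]] [ -5. 140. 123.]
0.4 [[0.537 0.105 0.106]] [  4. 137. 106.]
0.6 [[0.547 0.102 0.091]] [ 12. 131.  91.]
0.75 [[0.555 0.097 0.08 ]] [ 18. 123.  80.]
0.9 [[0.563 0.091 0.07 ]] [ 23. 115.  70.]
1.5 [[0.592 0.049 0.046]] [37. 66. 46.]
pivot [[0.556546   0.0147209  0.12698594]]
tip tri [0.5194272  0.1011475  0.13982464] [0.5192924  0.10183729 0.13987019]
```

The fit is good to about 0.5 px, and the tip triangulates to within 1 mm of the model. First I'll turn the tool to line up with the jig (tool y = jig x, tool x = jig y) and close the fingers for pushing.

```bash
cat > st.py <<'E'
from h import *
from scipy.spatial.transform import Rotation as R
q=np.load('q.npy'); s=readout.get_state(); p=s['position']-[q[0],q[1],0]; c,sn=np.cos(q[2]),np.sin(q[2])
m=R.from_quat(np.roll(s['ee_rot'],-1)).as_matrix()
print('t %.2f jig mm x %.1f y %.1f z %.1f'%(s['clock'],*(1000*np.array([c*p[0]+sn*p[1],c*p[1]-sn*p[0],p[2]]))),'yaw of tool y rel jig x %.3f'%(np.arctan2(m[1,1],m[0,1])-q[2]),'zaxis',m[:,2].round(3),'F',s['contact_force'].round(1),'w %.3f g %.1f'%(s['width'],s['gripper_force']),'q6 %.2f'%s['qpos'][5])
E
echo '[[0,0,0,0.12],[0,0,0,0.12],[0,0,0,0.12],[0,0,0,0.12],[0,0,0,0.12]]' > next.json && python3 -m handwheel next.json 0 30; echo '[[0,0,0,0.12],[0,0,0,0.1],[0,0,0,0]]' > next.json && python3 -m handwheel next.json; python3 st.py
```

```text
clock: 0.52
position: [0.2326, 0.5255, 0.2528]
ee_rot: [-0.0, 0.489, 0.872, -0.001]
contact_force: [-0.0, -0.2, 1.1]
width: 0.0257
gripper_force: 0.0
clock: 0.77
position: [0.2326, 0.5255, 0.2528]
ee_rot: [0.0, 0.58, 0.814, -0.001]
contact_force: [0.4, 0.6, -0.2]
width: -0.0002
gripper_force: 0.0
t 0.77 jig mm x -146.9 y 633.6 z 252.8 yaw of tool y rel jig x -0.000 zaxis [-0.001 -0.001 -1.   ] F [ 0.4  0.6 -0.2] w -0.000 g 0.0 q6 0.70
```

```bash
r='';echo '[[-0.04,0.0107,0,0],[-0.04,0.0107,0,0],[-0.04,0.0107,0,0],[-0.04,0.0107,0,0],[-0.04,0.0107,0,0]]' > next.json && python3 -m handwheel next.json >/dev/null; echo '[[-0.04,0.0107,0,0],[-0.04,0.0107,0,0],[-0.04,0.0107,0,0],[-0.04,0.0107,0,0],[-0.04,0.0107,0,0]]' > next.json && python3 -m handwheel next.json >/dev/null; echo '[[-0.04,0.0107,0,0],[-0.04,0.0107,0,0],[-0.015,0.0046,0,0],[0,0,0,0],[0,0,0,0]]' > next.json && python3 -m handwheel next.json ; python3 st.py
```

```text
clock: 2.02
position: [0.5207, 0.1011, 0.2528]
ee_rot: [-0.001, 0.58, 0.815, -0.0]
contact_force: [-0.5, 0.9, 0.1]
width: 0.0002
gripper_force: 0.0
t 2.02 jig mm x -13.3 y 138.3 z 252.8 yaw of tool y rel jig x 0.001 zaxis [-0.001  0.001 -1.   ] F [-0.5  0.9  0.1] w 0.000 g 0.0 q6 -0.27
```

```bash
echo '[[0,0,0.03,0],[0,0,0.03,0],[0,0,0.018,0],[0,0,0,0],[0,0,0,0]]' > next.json && python3 -m handwheel next.json; echo '[[0.001,0.002,0.011,0],[0,0.003,0.006,0],[0,0.003,0.006,0],[0,0.003,0.006,0],[-0.001,0.003,0.006,0]]' > next.json && python3 -m handwheel next.json; python3 st.py
```

```text
clock: 2.43
position: [0.5194, 0.103, 0.1748]
ee_rot: [-0.001, 0.579, 0.816, -0.001]
contact_force: [1.1, 0.3, 0.6]
width: 0.0001
gripper_force: 0.0
clock: 2.85
position: [0.5353, 0.1067, 0.1405]
ee_rot: [0.001, 0.58, 0.815, 0.001]
contact_force: [1.6, 2.6, 3.6]
width: -0.0003
gripper_force: 1.9
t 2.85 jig mm x 2.3 y 138.9 z 140.5 yaw of tool y rel jig x 0.002 zaxis [ 0.003  0.    -1.   ] F [1.6 2.6 3.6] w -0.000 g 1.9 q6 -0.27
```

```bash
echo '[[-0.001,0.003,0.005,0],[-0.002,0.003,0.006,0],[-0.002,0.002,0.005,0],[-0.002,0.003,0.005,0],[0,0,0,0]]' > next.json && python3 -m handwheel next.json; python3 st.py; echo '[[-0.004,0.003,0.005,0],[-0.004,0.003,0.006,0],[-0.004,0.002,0.005,0],[-0.004,0.003,0.005,0],[0,0,0,0]]' > next.json && python3 -m handwheel next.json; python3 st.py;  python3 -c "
from h import *
grab('scene','pics/s1.png');a=cv2.imread('pics/s1.png')[150:330,230:430];cv2.imwrite('pics/s1c.png',cv2.resize(a,None,fx=3,fy=3))"
```

```text
clock: 3.27
position: [0.5481, 0.1031, 0.1183]
ee_rot: [0.0, 0.58, 0.815, 0.0]
contact_force: [3.0, 3.1, 2.2]
width: -0.0003
gripper_force: 2.6
t 3.27 jig mm x 13.2 y 131.3 z 118.3 yaw of tool y rel jig x 0.001 zaxis [ 0.001  0.    -1.   ] F [3.  3.1 2.2] w -0.000 g 2.6 q6 -0.27
clock: 3.68
position: [0.561, 0.0904, 0.0962]
ee_rot: [-0.002, 0.58, 0.815, -0.002]
contact_force: [0.5, -0.5, -0.8]
width: 0.0
gripper_force: 0.0
t 3.68 jig mm x 21.3 y 115.1 z 96.2 yaw of tool y rel jig x 0.001 zaxis [-0.005 -0.002 -1.   ] F [ 0.5 -0.5 -0.8] w 0.000 g 0.0 q6 -0.29
```

View pics/s1c.png

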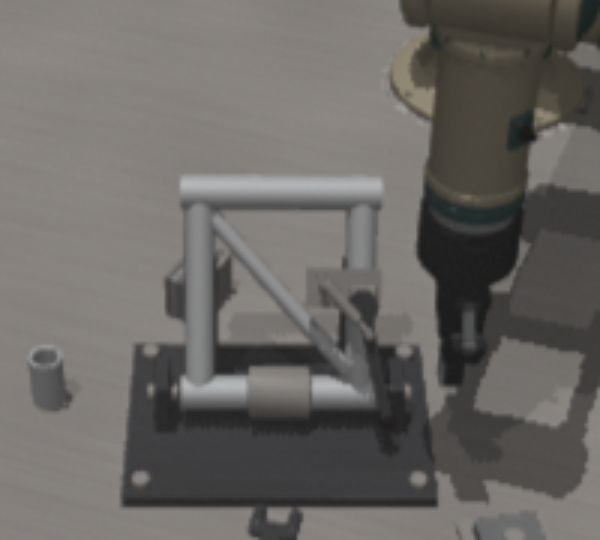

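The leg is down: its foot is at crop (390,447), below the plate's far edge, and the frame still leans. Next I'll lift, open the fingers and move over the tube.

```bash
python3 -c "
from h import *
q=np.load('q.npy');
for k in (1.3,1.4,1.5): print(k,(proj('scene',j2w(q,fpt(tip(k),-.5)))-[230,150])*3)"
echo '[[0.002,0,-0.04,0],[0,0,-0.04,0],[0,0,-0.04,0],[0,0,-0.04,0],[0,0,-0.01,0]]' > next.json && python3 -m handwheel next.json .085 30 >/dev/null;echo '[[-0.027,-0.02,0,0],[-0.027,-0.02,0,0],[-0.027,-0.02,0,0],[-0.027,-0.02,0,0],[-0.027,-0.02,0,0]]' > next.json && python3 -m handwheel next.json>/dev/null;echo '[[0,0,0,0],[0,0,0,0]]' > next.json && python3 -m handwheel next.json >/dev/null; python3 st.py
```

```text
1.3 [[408.15499371 411.08762873]]
1.4 [[397.01338402 415.1706102 ]]
1.5 [[385.53421688 418.16499929]]
t 4.73 jig mm x -78.4 y -18.0 z 268.0 yaw of tool y rel jig x -0.002 zaxis [-0.001  0.    -1.   ] F [-0.7  0.2  0.7] w 0.085 g 0.0 q6 -0.60
```

```bash
echo '[[-0.002,0,0.03,0],[0,0,0.03,0],[0,0,0.021,0],[0,0,0,0],[0,0,0,0]]' > next.json && python3 -m handwheel next.json>/dev/null;python3 st.py; echo '[[0,0,0,0],[0,0,0,0],[0,0,0,0],[0,0,0,0],[0,0,0,0]]' > next.json && python3 -m handwheel next.json 0 25 >/dev/null;python3 st.py; echo '[[0,0,0,0],[0,0,0,0],[0,0,0,0],[0,0,0,0],[0,0,0,0]]' > next.json && python3 -m handwheel next.json>/dev/null;python3 st.py
```

```text
t 5.15 jig mm x -77.0 y -17.8 z 186.4 yaw of tool y rel jig x 0.002 zaxis [-0.003  0.001 -1.   ] F [ 0.6  0.1 -0.2] w 0.085 g 0.0 q6 -0.60
t 5.57 jig mm x -77.1 y -19.3 z 188.2 yaw of tool y rel jig x 0.002 zaxis [ 0.    -0.001 -1.   ] F [-2.2 -0.2  3.5] w 0.027 g 25.2 q6 -0.60
t 5.98 jig mm x -77.2 y -19.3 z 188.1 yaw of tool y rel jig x 0.001 zaxis [ 0.    -0.001 -1.   ] F [-2.8 -1.2  4.6] w 0.027 g 25.3 q6 -0.60
```

```bash
echo '[[0,0.0073,-0.0039,0],[0,0.0075,-0.0033,0],[0,0.0077,-0.003,0],[0,0.0078,-0.0026,0],[0,0,0,0]]' > next.json && python3 -m handwheel next.json; python3 st.py
```

```text
clock: 6.4
position: [0.5408, -0.0585, 0.201]
ee_rot: [-0.001, 0.58, 0.815, -0.001]
contact_force: [-4.5, -0.4, 5.9]
width: 0.0273
gripper_force: 26.2
t 6.40 jig mm x -46.4 y -19.1 z 201.0 yaw of tool y rel jig x 0.002 zaxis [-0.002 -0.001 -1.   ] F [-4.5 -0.4  5.9] w 0.027 g 26.2 q6 -0.57
```

```bash
echo '[[0,0.008,-0.0022,0],[0,0.008,-0.0019,0],[0,0.008,-0.0015,0],[0,0.008,-0.001,0],[0,0,0,0]]' > next.json && python3 -m handwheel next.json>/dev/null; python3 st.py;echo '[[0,0.007,-0.0006,0],[0,0.006,-0.0002,0],[0,0.003,0,0],[0,0,0,0],[0,0,0,0]]' > next.json && python3 -m handwheel next.json>/dev/null; python3 st.py; echo '[[0,0,0,0],[0,0,0,0],[0,0,0,0],[0,0,0,0],[0,0,0,0]]' > next.json && python3 -m handwheel next.json>/dev/null; python3 st.py
python3 - <<'E'
from h import *
q=np.load('q.npy')
for n,w in(("scene",(150,330,230,430)),("top",(170,300,240,400))):
    grab(n,f'pics/{n}2.png')
    for th in(0,-.08,.08): print(n,th,proj(n,j2w(q,[fpt((0,60,165),th),fpt((0,-100,165),th)])).round(1).tolist())
a=cv2.imread('pics/scene2.png')[170:320,250:400]; b=cv2.imread('pics/top2.png')[170:320,250:400]
cv2.imwrite('pics/c2.png',cv2.resize(np.hstack([a,b]),None,fx=2.6,fy=2.6,interpolation=3))
E
```

```text
t 6.82 jig mm x -12.9 y -18.9 z 206.7 yaw of tool y rel jig x 0.002 zaxis [ 0.001  0.001 -1.   ] F [-1.2 -0.3  4.1] w 0.027 g 26.6 q6 -0.54
t 7.23 jig mm x 2.6 y -18.9 z 207.9 yaw of tool y rel jig x 0.001 zaxis [ 0.002  0.001 -1.   ] F [-0.7  0.3  4.3] w 0.027 g 26.3 q6 -0.53
t 7.65 jig mm x 1.9 y -18.9 z 207.9 yaw of tool y rel jig x 0.001 zaxis [ 0.002  0.001 -1.   ] F [0.7 2.2 4.8] w 0.027 g 26.4 q6 -0.53
scene 0 [[359.3, 227.7], [288.4, 227.2]]
scene -0.08 [[358.9, 224.4], [288.7, 223.8]]
scene 0.08 [[359.6, 231.6], [288.2, 231.0]]
top 0 [[297.1, 232.7], [362.3, 211.9]]
top -0.08 [[298.8, 238.1], [364.1, 217.2]]
top 0.08 [[295.4, 227.5], [360.5, 206.8]]
```

View pics/c2.png

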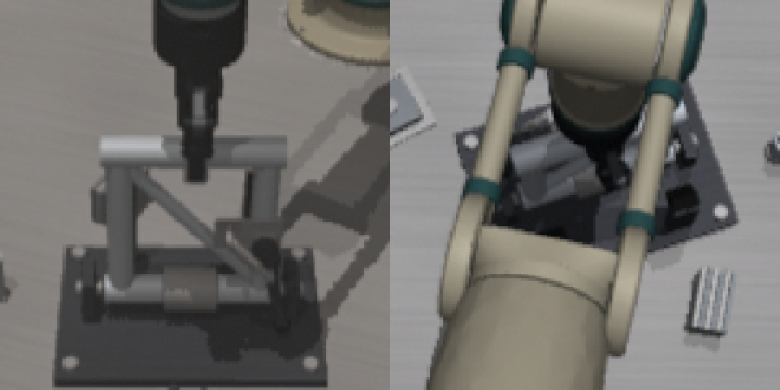

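The tube ends are at scene pixels (289,227.7) and (360,227.7), against (288.4,227.2) and (359.3,227.7) predicted for upright. The kickstand is down, and the tube is held with 26 N. Handing in.

```bash
python3 -c "
from rig import ticket; print(ticket.sign_off())"
```

```text
the job is handed in; nothing more can be done
None
```

The job is handed in at about 7.8 s: the kickstand snapped down while the frame still leaned, and the arm now holds the frame upright and still by its top tube with a 26 N grip. The verdict was not shown.

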